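# Key the impactor's jet plate onto its pin and seat it

### The arm

A 7-joint arm with a two-finger parallel gripper is mounted at the origin on the work surface. World frame = base frame: x ahead of the robot, y to its left, z up, the work surface at z = 0. Lengths are in m, angles in rad, forces in N, time in s.
With the tool pointing down it reaches from about 0.425 to 0.875 m from the base axis. Payload 4.7 kg.
Tool frame: the origin (TCP) lies at the centre of the arm's flange, where the gripper is bolted on; the fingertips stand 182 mm ahead of it and the grasp point (between the pads) lies 164 mm ahead of it; x points along the fingers, y is the direction in which the jaws open and shut, and the axes are right-handed (so a half turn about x gives the same grasp; the last joint's range is limited). The gripper opens to 87 mm and grips with 3 to 60 N. Pads are 19 mm wide; open, the fingers measure 117 mm over their backs; the gripper's body (75 mm by 190 mm) begins 51 mm behind the grasp point.
Start: joints at [1.237, 0.321, -0.07, 1.45, 0.023, 1.371, -0.057], TCP at [0.222, -0.611, 0.405] pointing down, gripper open.
Joint ranges: [-2.86, 2.86], [-0.3, 2.09], [-1.38, 1.24], [0.06, 2.45], [-1.56, 4.7], [0.09, 2.05], [-2.69, 2.69]. Speed limits (rad/s): [2.57, 2.57, 3.14, 3.14, 3.14, 3.14, 3.14].

### API

Orientations are given as a rotation vector (axis times angle).
In Python, from bench import ctrl gives the robot as it stands.
- The arm moves only by the shell command python3 -m crank 'ROWS' [FORCE]. ROWS is JSON, one flat list of numbers, 7 for each row, row after row: the shift along the tool's x, y, z in mm, then the turn, a rotation vector about the tool's x, y, z in rad, then the finger opening in mm, from 0 to 87. A call has exactly 5 rows; each row shifts and turns the commanded pose from where the row before left it, along the tool's axes as they then stand; what a row does not reach is not made up. A row lasts 1/8 s, in which the tool goes at most 62.5 mm and 10.7 degrees, less where a joint would pass 70% of its speed; a pose out of reach is approached as far as the arm can. A call with a gripper value outside its range is refused whole. The fingers move at their own pace and stop on an object; FORCE is the grip in N (left out, the last holds). Time passes only in rows, so rows that do not move let the fingers close, or fill a call up. It gives the time, the measured TCP pose, the force and the opening at its end, in the units of the state.
- ctrl.get_state(): the state, without advancing time (a new reading comes with each control period).
- ctrl.get_image(name): name is "side" or "top"; returns the picture (480x640x3 uint8, red, green, blue); there is no depth.
- ctrl.camera_params(name): a dict with "K" (3x3 intrinsics, pixels), "k1" (the pictures are not rectified: a ray, as slopes to the right and down, at radius r is drawn at 1 + k1 r^2 times it, then the intrinsics apply), "world_to_cam" (4x4, takes a point from world to camera coordinates). Camera axes: x right, y down, z forward; pixel columns grow to the right and rows downward; lengths in m; the calibration is good to about 2 mm. A picture is of the moment at which its call begins. camera_params takes no time and is no camera call.
- ctrl.close_job(): hands the job in, once; it reports no verdict.
Trained networks look in the newest picture that a camera, given by its name, has taken for a name from the list of things; names that differ only in an ending like _2 or _b are one class to them, and where a whole thing is asked for, a point or a joint stands for the part that bears it (a point fixed in the world has none). Each returns a list of dicts, best first, with "confidence" (0 to 1); they miss things now and then, are a little off and sometimes report something else, mostly with a low value. They report only what shows in the picture. A call takes as long as a camera call. They do not tell look-alikes from the thing itself.
- ctrl.regions_of(camera, target): "region" (480x640 bool, what is visible of it) and "at" ([column, row] in pixels, amid what is visible of it).
- ctrl.mark_of(camera, target): "at" ([column, row] in pixels: a listed point, or the origin of a listed thing).
The state is a dict: "time": time; "joint_positions": joint angles; "qd": joint speeds; "joint_torque": joint torques, N m; "position": TCP position; "tool_rot": TCP orientation; "ft_force": force on the tool from outside, world axes, zero at the start; "torque": the same for the moment, N m; "grip_width": opening from 0.0 (shut) to 1.0 (fully open).
Only numpy, scipy, OpenCV 4.12 (cv2) and the standard library are available. Lean on these libraries where they do the work, as an engineer would, in place of code of your own. Each camera call takes 0.05 s, during which the arm holds its last target.

### The job

The round jet plate of the dust impactor is sitting proud because the notch in its rim is not over the locating pin of the base. With a fingertip, push the plate round by one of its nozzles until the notch is over the pin, then press the plate down until it is fully home, flat on the base. Do not lift the plate off, and leave everything else on the bench where it stands.

Things in the scene. Friction and masses are not known exactly. Their poses are not given: they have to be found in the camera images.
- jet_plate: the aluminium jet plate: a round flange 120 mm across, 8 mm thick, with one notch in its rim, three nozzles on top and a spigot below (80 mm across, 14 mm deep, with an O-ring) in the base's bore, which keeps it centred and level. Origin: on its axis at the flange's UNDERSIDE; z up, x from the axis to the notch. Starts level, underside 6 mm above the base's top, notch at any angle 0.7 rad or more from the pin. 0.2 to 0.4 kg
- notch (a point): middle of the notch's mouth at the plate's rim, 60 mm from the axis along the plate's x, level with the flange's underside. The notch is cut right through the flange, straight-sided, 14 mm wide and 12 mm deep
- plate_mid (a point): centre of the flange's top, on the axis, 8 mm above the plate's origin; the plain flat place to press (58 mm across between the nozzles). The O-ring of the spigot drags in the bore: it carries the plate, lets it sink 6 mm to its seat only under a press of 5 to 10 N, and the plate then stays down. Off the notch the pin stops it after about 1 mm
- nozzle0 (a point): top centre of a nozzle: an upright tube 16 mm in diameter, 16 mm high above the flange's top, 36 mm from the axis, 60 degrees anticlockwise (seen from above) from the notch. Pushed sideways with a few newtons it turns the plate about its axis, either way; the plate stays where it is left
- nozzle1 (a point): top centre of the second, identical nozzle, 36 mm from the axis, 180 degrees from the notch
- nozzle2 (a point): top centre of the third, identical nozzle, 36 mm from the axis, 60 degrees clockwise from the notch
- base: the impactor's fixed base: a bored dark metal body 136 mm across on a steel foot plate 150 mm square and 8 mm thick; its flat top, on which the flange must lie, is 55 mm above the bench. Origin: on the axis at bench level; x points from the axis to the pin; a brass hose spigot sticks out to 98 mm along -x, 26 mm above the bench
- seat (a point): centre of the base's flat top, on the axis, 55 mm above the bench; z up. The plate's origin coincides with it when the plate is home
- pin (a point): top of the locating pin: steel, 10 mm in diameter, bevelled end, standing 5 mm above the base's flat top, 60 mm from the axis, in a round ear that bulges from the base's rim (to 76 mm from the axis); the outer half of the pin shows beyond the plate's rim. The notch has 2 mm of play on each side of it
- inlet_hat: the sampler's aluminium inlet hat, a flat dome 120 mm across and 46 mm high, standing loose 16 to 19 cm from the impactor's axis; bystander. Origin: centre of its underside
- cassette: closed plastic filter cassette, 39 mm across and 33 mm high, standing loose 14 to 16 cm from the impactor's axis; bystander. Origin: centre of its underside
- thumb_nut: knurled brass nut, 28 mm across and 19 mm high, standing loose 13 to 16 cm from the impactor's axis; bystander. Origin: centre of its underside
- amber_bottle: brown reagent bottle with blue cap, 58 mm across, 135 mm high, at the left of the bench; bystander. Origin: centre of its underside
- white_bottle: white plastic bottle, 62 mm across, 145 mm high, at the right of the bench; bystander. Origin: centre of its underside
- sample_cup: clear sample cup with a wide teal screw lid, 72 mm across, 74 mm high, towards the left; bystander. Origin: centre of its underside
- screwdriver: screwdriver 190 mm long lying at the right; bystander. Origin: centre of its underside
Things that resemble listed ones, but are neither listed nor needed, are in the scene too. Leave any orange or turquoise look-alike of the base alone.

How it is judged:
At the end, for the whole second after the job is handed in: The pin stands in the notch (middle of the notch within 4 mm of the pin), the plate is centred within 3 mm, level within 0.03 rad and at rest, its flange within 1.5 mm of the base's flat top, and every bystander is within 20 mm of where it stood (z of jet_plate in the frame of seat between -0.002 and 0.0015 m and horizontal distance between notch and pin below 0.004 m and horizontal distance between jet_plate and seat below 0.003 m and angle between jet_plate's own z axis and vertical below 0.03 rad and linear speed of jet_plate below 0.01 m/s and angular speed of jet_plate below 0.05 rad/s and distance of each of inlet_hat, cassette, thumb_nut, amber_bottle, white_bottle, sample_cup, screwdriver from where it was at the start of the episode below 0.02 m); the robot touches nothing.
It fails at once if the jet plate is lifted more than 8 mm above where it started (z of jet_plate in the frame of seat above 0.014 m).
It fails at once if a bystander is moved by more than 20 mm, lifted or knocked over (distance of any of inlet_hat, cassette, thumb_nut, amber_bottle, white_bottle, sample_cup, screwdriver from where it was at the start of the episode above 0.02 m).
It also fails if it takes over 61 s, if anything falls off the work surface, if the arm or the gripper's body presses on something with over 40 N, if the wrist force passes 120 N, or if a joint passes its speed limit or range.

## Working session

There is one attempt and no reset: what is moved stays moved. The work goes in short steps, Python scripts to look and compute and a shell command to move; the robot and the scene stay as the last step left them, time stands still between calls to the robot, and variables do not carry over. Pictures are saved under pics/ and viewed, and the job is handed in when it is done.

```bash
ls; mkdir -p pics
python3 - <<'E'
from bench import ctrl
import cv2
s=ctrl.get_state(); print({k:s[k] for k in ('time','position','tool_rot','ft_force','grip_width')})
for n in('side','top'):
    im=ctrl.get_image(n); cv2.imwrite(f'pics/{n}0.png',im[:,:,::-1])
    p=ctrl.camera_params(n); print(n,p)
E
```

```text
pics
{'time': 0.0, 'position': array([ 0.22144029, -0.61088338,  0.40368246]), 'tool_rot': array([ 2.03265532,  0.35911717, -2.03354398]), 'ft_force': array([-0.26309784,  0.09531945,  0.04755595]), 'grip_width': 0.9976648785618114}
side {'K': array([[623.63498893,   0.        , 327.91842968],
       [  0.        , 623.63498893, 230.72799162],
       [  0.        ,   0.        ,   1.        ]]), 'k1': 0.01819778756459408, 'world_to_cam': array([[ 0.93557876, -0.35264007, -0.01836762, -0.43712244],
       [-0.27545199, -0.69626956, -0.66282343,  0.18953898],
       [ 0.22094929,  0.62518292, -0.74855042,  1.65660189],
       [ 0.        ,  0.        ,  0.        ,  1.        ]])}
top {'K': array([[511.01047462,   0.        , 312.27689806],
       [  0.        , 511.01047462, 237.57373023],
       [  0.        ,   0.        ,   1.        ]]), 'k1': -0.062312885176252955, 'world_to_cam': array([[-0.01369341, -0.99962611, -0.02366693,  0.02376604],
       [-0.99097996,  0.01672296, -0.13296265,  0.48961714],
       [ 0.13330872,  0.02163274, -0.99083844,  1.13713174],
       [ 0.        ,  0.        ,  0.        ,  1.        ]])}
```

View pics/side0.png

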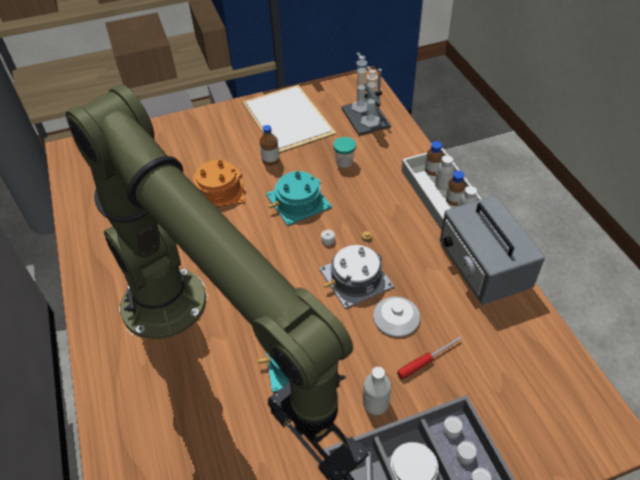

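View pics/top0.png

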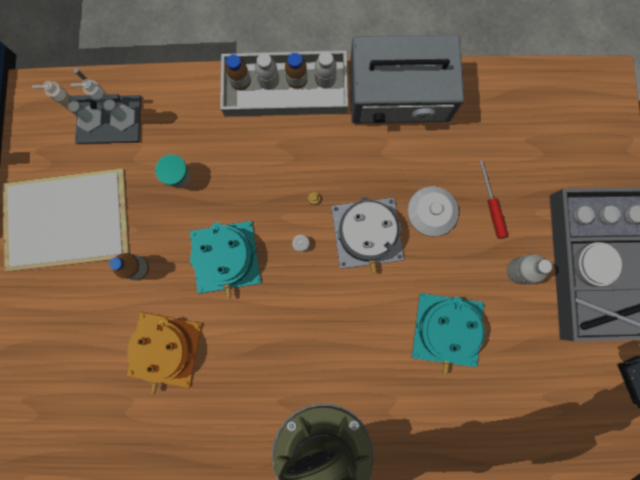

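The real impactor is grey, at top (370,232) and side (357,270). Its hose points down in the top view at (374,267), so the pin points up and away from the robot. The notch seems to be at about (390,245). Next I'll locate everything accurately.

```bash
cat > h.py <<'E'
import numpy as np, cv2
from bench import ctrl
def world(cam,px,z):
    p=ctrl.camera_params(cam); K=p['K']; T=p['world_to_cam']
    d=np.array([(px[0]-K[0,2])/K[0,0],(px[1]-K[1,2])/K[1,1]])
    u=d.copy()
    for _ in range(20): u=d/(1+p['k1']*(u@u))
    R=T[:3,:3]; c=-R.T@T[:3,3]; r=R.T@np.array([u[0],u[1],1])
    return c+r*(z-c[2])/r[2]
def pix(cam,X):
    p=ctrl.camera_params(cam); K=p['K']; T=p['world_to_cam']
    q=T[:3,:3]@np.asarray(X)+T[:3,3]; u=q[:2]/q[2]; u=u*(1+p['k1']*(u@u))
    return np.array([K[0,0]*u[0]+K[0,2],K[1,1]*u[1]+K[1,2]])
def crop(cam,c,h,name,f=6):
    im=ctrl.get_image(cam)[:,:,::-1]; x,y=map(int,c)
    s=im[max(0,y-h):y+h,max(0,x-h):x+h]
    cv2.imwrite('pics/'+name,cv2.resize(s,None,fx=f,fy=f,interpolation=cv2.INTER_CUBIC)); return x-h,y-h
E
python3 - <<'E'
from h import *
ctrl.get_image('top');ctrl.get_image('side')
Z={'plate_mid':.069,'notch':.061,'nozzle0':.085,'nozzle1':.085,'nozzle2':.085,'pin':.060,'seat':.055,'base':0,'jet_plate':.061}
for n,z in Z.items():
  for c in('top','side'):
    try: r=ctrl.mark_of(c,n)
    except Exception as e: print(n,c,e); continue
    print(n,c,[(np.round(d['at'],1).tolist(),round(d['confidence'],2),np.round(world(c,d['at'],z)[:2],4).tolist()) for d in r[:5]])
crop('top',(370,230),45,'topc0.png',6); crop('side',(357,272),45,'sidec0.png',6)
E
```

```text
plate_mid top [([156.3, 352.8], 0.94, [0.2364, 0.3604]), ([455.4, 329.6], 0.89, [0.2787, -0.2919]), ([217.3, 252.4], 0.86, [0.4554, 0.2273]), ([369.7, 230.0], 0.6, [0.4999, -0.1122])]
plate_mid side [([296.3, 188.7], 0.8, [0.4473, 0.207]), ([353.6, 260.5], 0.76, [0.5016, -0.105]), ([217.1, 171.5], 0.72, [0.248, 0.3658])]
notch top [([462.0, 303.7], 0.95, [0.3342, -0.311]), ([161.0, 324.7], 0.89, [0.297, 0.3536]), ([388.7, 246.4], 0.77, [0.4635, -0.1541]), ([314.5, 198.5], 0.72, [0.5751, 0.0094]), ([216.8, 227.2], 0.56, [0.5134, 0.2307])]
notch side [([311.6, 179.5], 0.82, [0.5047, 0.235]), ([233.0, 166.1], 0.82, [0.3004, 0.3802]), ([346.6, 279.8], 0.79, [0.463, -0.1519])]
nozzle0 top [([451.2, 343.5], 0.96, [0.2503, -0.2776]), ([203.1, 243.7], 0.96, [0.4734, 0.2557]), ([141.7, 340.1], 0.95, [0.265, 0.3879]), ([167.9, 344.4], 0.94, [0.2556, 0.3299]), ([230.7, 242.2], 0.93, [0.4757, 0.1945])]
nozzle0 side [([366.5, 263.9], 0.85, [0.5235, -0.1396]), ([219.5, 163.8], 0.84, [0.2612, 0.3787]), ([365.2, 244.8], 0.76, [0.5456, -0.0785]), ([284.7, 185.4], 0.65, [0.4158, 0.2168]), ([306.3, 183
[... 1711 characters left out ...]
.2398, 0.3714])]
base top [([448.7, 331.6], 0.94, [0.271, -0.2937]), ([224.2, 254.9], 0.84, [0.4566, 0.2253]), ([163.6, 349.2], 0.75, [0.2386, 0.3659]), ([367.7, 231.9], 0.61, [0.5056, -0.1137])]
base side [([219.5, 186.2], 0.87, [0.247, 0.3738]), ([299.9, 198.8], 0.79, [0.4623, 0.2292]), ([351.3, 278.4], 0.6, [0.494, -0.1095]), ([365.4, 245.2], 0.54, [0.5757, -0.0147])]
jet_plate top [([453.0, 328.7], 0.94, [0.2803, -0.2888]), ([151.8, 350.9], 0.9, [0.2399, 0.3732]), ([367.2, 233.7], 0.81, [0.4928, -0.1071]), ([221.6, 253.0], 0.57, [0.4547, 0.2192])]
jet_plate side [([296.6, 183.9], 0.93, [0.4568, 0.2338]), ([356.1, 262.5], 0.87, [0.5077, -0.1079]), ([211.0, 174.1], 0.79, [0.2289, 0.3703])]
```

```bash
python3 -c "
import cv2,numpy as np
cv2.imwrite('pics/both0.png',cv2.resize(np.hstack([cv2.imread('pics/topc0.png'),cv2.imread('pics/sidec0.png')]),(800,400)))"
```

```text
(no output)
```

View pics/both0.png

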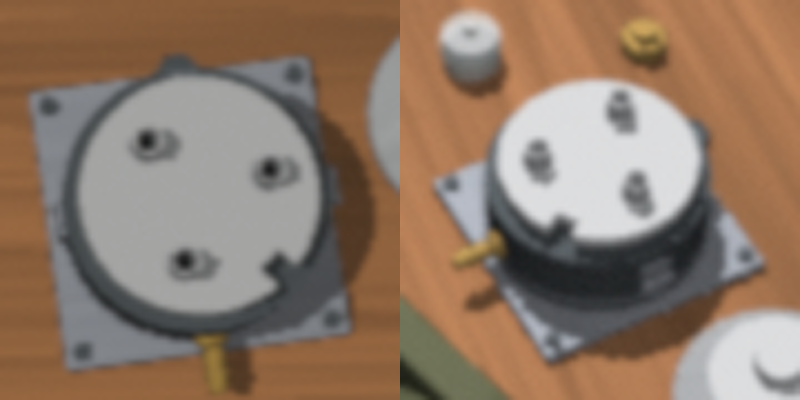

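```bash
cat > meas.py <<'E'
from h import *
from scipy.optimize import least_squares
def plate(cam,approx=(.502,-.110),ztop=.069):
    im=ctrl.get_image(cam); hsv=cv2.cvtColor(im,cv2.COLOR_RGB2HSV)
    m=((hsv[...,1]<40)&(hsv[...,2]>140)).astype('uint8')
    p0=pix(cam,[*approx,ztop]); mask=np.zeros_like(m); cv2.circle(mask,tuple(int(v) for v in p0),37,1,-1)
    n,l,st,ce=cv2.connectedComponentsWithStats(m&mask)
    lab=l[int(p0[1]),int(p0[0])]
    cs,_=cv2.findContours((l==lab).astype('uint8'),cv2.RETR_EXTERNAL,cv2.CHAIN_APPROX_NONE)
    c=max(cs,key=len)[:,0,:]
    W=np.array([world(cam,q,ztop)[:2] for q in c])
    f=lambda v:np.hypot(*(W-v[:2]).T)-v[2]
    r=least_squares(f,[*approx,.06],loss='soft_l1',f_scale=.001)
    return r.x,W,np.abs(f(r.x)).mean()
def noz(cam,ax,z=.085):
    r=ctrl.mark_of(cam,'nozzle0'); out=[]
    for d in r:
        w=world(cam,d['at'],z)[:2]
        if np.hypot(*(w-ax))<.05: out.append((w,d['confidence']))
    return out
E
python3 - <<'E'
from meas import *
for c in('top','side'):
    x,W,e=plate(c); print(c,np.round(x,4),e,len(W))
    for w,cf in noz(c,x[:2]): print('  noz',np.round(w,4),round(cf,2),'r',np.round(np.hypot(*(w-x[:2])),4),'ang',np.degrees(np.arctan2(*(w-x[:2])[::-1])).round(1))
    for nm,z in(('notch',.061),('notch',.069),('pin',.06)):
        for d in ctrl.mark_of(c,nm):
            w=world(c,d['at'],z)[:2]
            if np.hypot(*(w-x[:2]))<.08: print('  ',nm,z,np.round(w,4),'r',np.round(np.hypot(*(w-x[:2])),4),'ang',np.degrees(np.arctan2(*(w-x[:2])[::-1])).round(1),round(d['confidence'],2))
for X,n in (((364.5,199),'ear'),((373.4,272.8),'hose')):
    print(n,world('top',X,.05 if n=='ear' else .026))
for n in('inlet_hat','cassette','thumb_nut'):
    print(n,[ (np.round(world('top',d['at'],0)[:2],3).tolist(),round(d['confidence'],2)) for d in ctrl.mark_of('top',n)])
E
```

```text
top [ 0.504  -0.1109  0.0577] 0.0010929569484217842 153
  noz [ 0.5345 -0.092 ] 0.95 r 0.0359 ang 31.9
  noz [ 0.4677 -0.1   ] 0.86 r 0.0379 ang 163.3
  noz [ 0.5118 -0.1444] 0.82 r 0.0344 ang -77.0
   notch 0.061 [ 0.4639 -0.1581] r 0.062 ang -130.4 0.78
   notch 0.069 [ 0.4629 -0.157 ] r 0.0618 ang -131.7 0.78
   pin 0.06 [ 0.5581 -0.1144] r 0.0542 ang -3.7 0.66
   pin 0.06 [ 0.496 -0.103] r 0.0113 ang 135.6 0.58
side [ 0.5059 -0.1127  0.0595] 0.0013302040234642255 117
  noz [ 0.5393 -0.0846] 0.79 r 0.0437 ang 40.1
  noz [ 0.5129 -0.1546] 0.73 r 0.0424 ang -80.4
   notch 0.061 [ 0.4525 -0.1509] r 0.0656 ang -144.4 0.64
   notch 0.061 [ 0.4829 -0.1559] r 0.0488 ang -118.0 0.39
   notch 0.069 [ 0.4503 -0.1565] r 0.0707 ang -141.8 0.64
   notch 0.069 [ 0.4805 -0.1614] r 0.0549 ang -117.5 0.39
   pin 0.06 [ 0.5664 -0.108 ] r 0.0607 ang 4.5 0.59
ear [ 0.57419953 -0.10417821  0.05      ]
hose [ 0.40752912 -0.12175767  0.026     ]
inlet_hat [([0.558, -0.27], 0.76)]
cassette [([0.472, 0.043], 0.75)]
thumb_nut [([0.585, 0.009], 0.67)]
```

Run:
```python
from meas import *
from scipy.spatial.transform import Rotation as R
s=ctrl.get_state(); M=R.from_rotvec(s['tool_rot']).as_matrix(); print(M.round(3)); print(s['time'],s['position'])
print('q',np.round(s['joint_positions'],3))
p=s['position'].copy()
for c,g in ((np.array([.5045,-.1115]),0),):
    d=np.array([*c,p[2]])-p; print('world d',d,'tool',M.T@d*1000)
x,W,e=plate('top')
a=np.degrees(np.arctan2(W[:,1]-x[1],W[:,0]-x[0])); r=np.hypot(*(W-x[:2]).T)
k=r<.055; print('notch contour angles',np.sort(a[k]).round(0), r[k].round(3))
# foot plate edges: corners by eye from crop
cr=np.array([(30,95),(310,58),(350,333),(70,370)])/4.444+[325,185]
w=np.array([world('top',q,.008)[:2] for q in cr]); print(w.round(4), w.mean(0))
for i in range(4):
    d=w[(i+1)%4]-w[i]; print(np.hypot(*d).round(4),np.degrees(np.arctan2(d[1],d[0])).round(1)%90)
```

```text
[[ 0.     0.341 -0.94 ]
 [-0.    -0.94  -0.341]
 [-1.     0.     0.   ]]
1.85 [ 0.22153013 -0.61109076  0.40480457]
q [ 1.237  0.321 -0.07   1.451  0.023  1.371 -0.057]
world d [0.28296987 0.49959076 0.        ] tool [-6.19313316e-02 -3.73201785e+02 -4.36329345e+02]
notch contour angles [-144. -143. -142. -140. -137. -133. -129. -125. -124. -124.] [0.053 0.05  0.048 0.047 0.047 0.047 0.047 0.047 0.049 0.052]
[[ 0.5667 -0.0301]
 [ 0.5841 -0.1791]
 [ 0.4374 -0.1948]
 [ 0.4204 -0.0482]] [ 0.50213099 -0.11303946]
0.15 6.700000000000003
0.1476 6.099999999999994
0.1475 6.599999999999994
0.1474 7.1
```

```bash
python3 -m crank '[0,-33,-34,0,0,0,40, 0,-33,-34,0,0,0,40, 0,-33,-34,0,0,0,40, 0,-33,-34,0,0,0,40, 0,-33,-34,0,0,0,40]' 20
python3 - <<'E'
from meas import *
print(np.round(ctrl.get_state()['joint_positions'],3))
for q in ((358.75,216.5),(385.75,222.8),(366.2,244)): print(world('top',q,.085).round(4))
E
```

```text
time: 2.52
position: [0.3257, -0.3965, 0.405]
tool_rot: [2.032, 0.356, -2.032]
ft_force: [0.8, -0.3, 0.3]
grip_width: 0.517
[ 1.041  0.039 -0.215  1.779  0.009  1.323 -0.399]
[ 0.5279 -0.0876  0.085 ]
[ 0.5129 -0.1463  0.085 ]
[ 0.4668 -0.1022  0.085 ]
```

```bash
python3 -m crank '[0,-33,-34,0,0,0,40, 0,-33,-34,0,0,0,40, 0,-33,-34,0,0,0,40, 0,-33,-34,0,0,0,40, 0,-33,-34,0,0,0,40]'; python3 -m crank '[0,-30,-30,0,0,0,40, 0,-20,-20,0,0,0,40, 0,0,0,0.15,0,0,40, 0,0,0,0.15,0,0,40, 0,0,0,0.15,0,0,40]'
cat > st.py <<'E'
from meas import *
from scipy.spatial.transform import Rotation as R
def show(tgt=None):
    s=ctrl.get_state(); M=R.from_rotvec(s['tool_rot']).as_matrix()
    print('t',round(s['time'],2),'pos',s['position'].round(4),'yaw',np.degrees(np.arctan2(M[1,1],M[0,1])).round(1),'xax',M[:,0].round(3),'F',s['ft_force'].round(2),'g',round(s['grip_width'],3),'q7',s['joint_positions'].round(2))
    if tgt is not None: print('tool shift mm',(M.T@(np.array(tgt)-s['position'])*1000).round(1))
E
python3 -c "
from st import *
show((.4672,-.1025,.300))"
```

```text
time: 3.15
position: [0.4291, -0.1834, 0.4051]
tool_rot: [2.033, 0.356, -2.032]
ft_force: [0.7, 0.3, -0.5]
grip_width: 0.46
time: 3.78
position: [0.4587, -0.1207, 0.4049]
tool_rot: [-2.167, 0.116, 2.166]
ft_force: [-0.2, -0.3, -0.7]
grip_width: 0.457
t 3.77 pos [ 0.4587 -0.1207  0.4049] yaw -96.1 xax [ 0. -0. -1.] F [-0.19 -0.3  -0.7 ] g 0.457 q7 [ 0.76 -0.04 -0.54  1.85 -0.02  1.32 -1.45]
tool shift mm [104.9 -19.1  -6.5]
```

```bash
python3 -m crank '[0,-19,-6.5,0.075,0,0,40, 0,0,0,0.08,0,0,40, 30,0,0,0,0,0,40, 30,0,0,0,0,0,40, 0,0,0,0,0,0,40]'; python3 -c "
from st import *
show((.4672,-.1025,.300))
import cv2
a=crop('top',(368,232),50,'t1.png',4); b=crop('side',(357,262),50,'s1.png',4)
cv2.imwrite('pics/both1.png',np.hstack([cv2.imread('pics/t1.png'),cv2.imread('pics/s1.png')]))"
```

```text
time: 4.4
position: [0.4661, -0.1025, 0.343]
tool_rot: [-2.08, 0.268, 2.089]
ft_force: [-0.2, -0.2, 0.7]
grip_width: 0.46
t 4.4 pos [ 0.4661 -0.1025  0.343 ] yaw -104.7 xax [-0.004  0.001 -1.   ] F [-0.16 -0.2   0.73] g 0.46 q7 [ 0.74  0.02 -0.58  1.93  0.01  1.2  -1.67]
tool shift mm [43.  -0.3 -1.3]
```

View pics/both1.png

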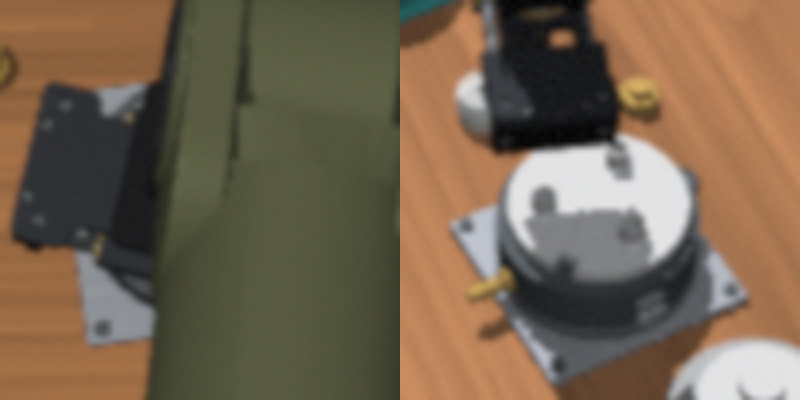

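The side view still shows the plate with the gripper over it: nozzle2 is at crop (543,203) and the notch at (567,265). I'll descend straddling nozzle2.

```bash
python3 -m crank '[25,0,-1,0,0,0,40, 20,0,0,0,0,0,40, 10,0,0,0,0,0,40, 10,0,0,0,0,0,40, 0,0,0,0,0,0,40]'; python3 -c "
from st import *
show((.4672,-.1025,.256))
crop('side',(357,262),60,'s2.png',5)"
```

```text
time: 5.12
position: [0.4681, -0.103, 0.2797]
tool_rot: [-2.084, 0.27, 2.085]
ft_force: [-0.3, 0.5, -0.2]
grip_width: 0.459
t 5.12 pos [ 0.4681 -0.103   0.2797] yaw -104.7 xax [-0.  0. -1.] F [-0.29  0.49 -0.24] g 0.459 q7 [ 0.72  0.1  -0.58  2.    0.06  1.07 -1.72]
tool shift mm [23.7 -0.2  0.9]
```

View pics/s2.png

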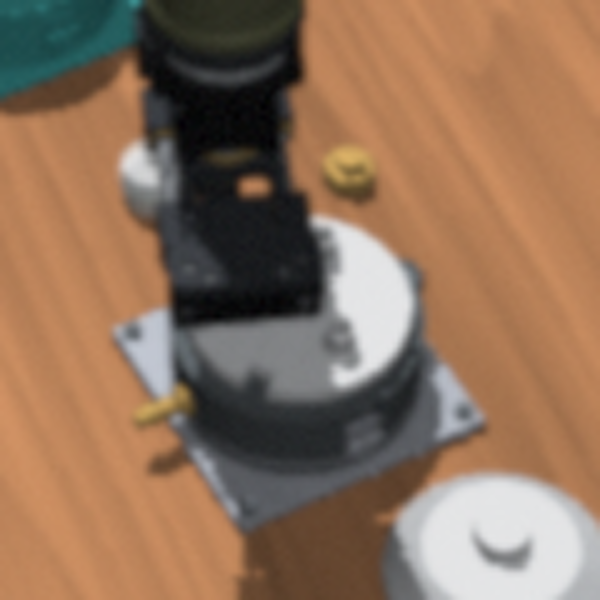

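```bash
python3 -m crank '[8,0,0,0,0,0,40, 7,0,0,0,0,0,40, 5,0,0,0,0,0,40, 2,0,0,0,0,0,40, 0,0,0,0,0,0,40]'; python3 -c "
from st import *
show((.4672,-.1025,.256))"
```

```text
time: 5.8
position: [0.468, -0.1029, 0.2576]
tool_rot: [-2.084, 0.269, 2.085]
ft_force: [0.4, 0.2, -0.3]
grip_width: 0.46
t 5.8 pos [ 0.468  -0.1029  0.2576] yaw -104.7 xax [-0.  0. -1.] F [ 0.39  0.24 -0.26] g 0.46 q7 [ 0.72  0.13 -0.58  2.02  0.08  1.02 -1.73]
tool shift mm [ 1.6 -0.2  0.9]
```

```bash
python3 -m crank '[0,0,0,0,0,0,24, 0,0,0,0,0,0,24, 0,0,0,0,0,0,24, 0,2.16,-0.07,-0.06,0,0,24, 0,2.16,-0.07,-0.06,0,0,24]' 10;  python3 -m crank '[0,2.88,-0.115,-0.08,0,0,24, 0,2.88,-0.115,-0.08,0,0,24, 0,2.88,-0.115,-0.08,0,0,24, 0,2.88,-0.115,-0.08,0,0,24, 0,2.88,-0.115,-0.08,0,0,24]'; python3 -c "
from st import *
show()
s=ctrl.get_state()['position'][:2]-[.5025,-.112]; print(np.hypot(*s),np.degrees(np.arctan2(s[1],s[0])))
crop('side',(357,262),60,'s3.png',5)"
```

```text
time: 6.42
position: [0.4674, -0.1069, 0.2578]
tool_rot: [-2.152, 0.145, 2.151]
ft_force: [0.9, 2.5, -0.4]
grip_width: 0.277
time: 7.05
position: [0.4684, -0.1208, 0.2579]
tool_rot: [2.081, 0.279, -2.079]
ft_force: [0.2, 2.1, -0.5]
grip_width: 0.277
t 7.05 pos [ 0.4684 -0.1208  0.2579] yaw -74.8 xax [ 0.001  0.001 -1.   ] F [ 0.25  2.06 -0.52] g 0.277 q7 [ 0.78  0.14 -0.61  2.01  0.09  1.02 -1.18]
0.035180918450812615 -165.587689219298
```

View pics/s3.png

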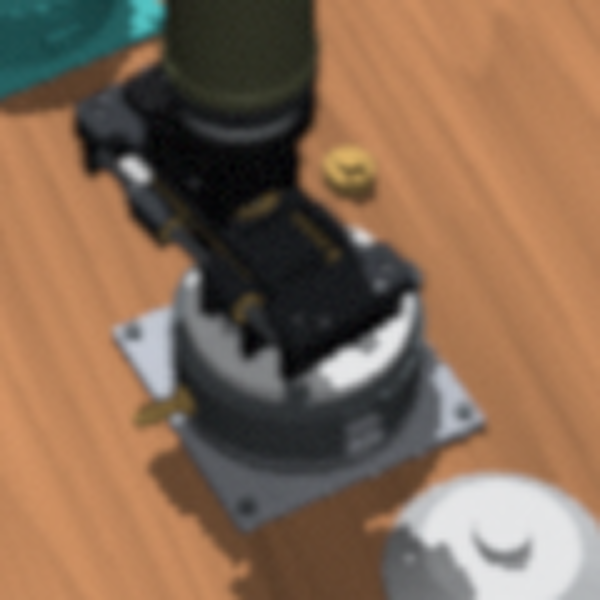

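```bash
python3 -m crank '[0,2.88,-0.115,-0.08,0,0,24, 0,2.88,-0.115,-0.08,0,0,24, 0,2.88,-0.115,-0.08,0,0,24, 0,2.88,-0.115,-0.08,0,0,24, 0,2.88,-0.115,-0.08,0,0,24]';  python3 -m crank '[0,2.88,-0.115,-0.08,0,0,24, 0,2.88,-0.115,-0.08,0,0,24, 0,2.88,-0.115,-0.08,0,0,24, 0,2.88,-0.115,-0.08,0,0,24, 0,2.88,-0.115,-0.08,0,0,24]'; python3 -c "
from st import *
show()
s=ctrl.get_state()['position'][:2]-[.5025,-.112]; print(np.hypot(*s),np.degrees(np.arctan2(s[1],s[0])))"
```

```text
time: 7.72
position: [0.4745, -0.1336, 0.2577]
tool_rot: [1.839, 0.636, -1.839]
ft_force: [-0.1, 2.4, 1.0]
grip_width: 0.277
time: 8.35
position: [0.4851, -0.1431, 0.2576]
tool_rot: [1.571, 0.927, -1.573]
ft_force: [-0.7, 2.0, 0.5]
grip_width: 0.276
t 8.35 pos [ 0.4851 -0.1431  0.2576] yaw -29.0 xax [-0.002  0.001 -1.   ] F [-0.73  1.99  0.52] g 0.276 q7 [ 0.85  0.2  -0.67  1.95  0.14  1.04 -0.39]
0.035678951681642444 -119.20990279732504
```

```bash
python3 -m crank '[0,2.88,-0.115,-0.08,0,0,24, 0,2.88,-0.115,-0.08,0,0,24, 0,2.88,-0.115,-0.08,0,0,24, 0,2.88,-0.115,-0.08,0,0,24, 0,2.88,-0.115,-0.08,0,0,24]';  python3 -m crank '[0,2.88,-0.115,-0.08,0,0,24, 0,2.88,-0.115,-0.08,0,0,24, 0,2.88,-0.115,-0.08,0,0,24, 0,2.88,-0.115,-0.08,0,0,24, 0,0,0,0,0,0,24]'; python3 -c "
from st import *
show()
s=ctrl.get_state()['position'][:2]-[.5025,-.112]; print(np.hypot(*s),np.degrees(np.arctan2(s[1],s[0])))
crop('side',(357,262),60,'s4.png',4);crop('top',(368,232),60,'t4.png',4)
for c in('top','side'):
  for n in('notch','nozzle0'):
    for d in ctrl.mark_of(c,n):
      w=world(c,d['at'],.061 if n=='notch' else .085)[:2]-[.5025,-.112]
      if np.hypot(*w)<.075: print(c,n,round(d['confidence'],2),np.hypot(*w).round(4),np.degrees(np.arctan2(w[1],w[0])).round(1))
cv2.imwrite('pics/both4.png',cv2.resize(np.hstack([cv2.imread('pics/t4.png'),cv2.imread('pics/s4.png')]),(800,400)))"
```

```text
time: 8.98
position: [0.4984, -0.148, 0.2576]
tool_rot: [1.286, 1.158, -1.289]
ft_force: [-2.1, 0.9, 1.0]
grip_width: 0.276
time: 9.6
position: [0.51, -0.1481, 0.2575]
tool_rot: [1.052, 1.302, -1.055]
ft_force: [-2.5, -3.2, 1.2]
grip_width: 0.277
t 9.6 pos [ 0.51   -0.1481  0.2575] yaw 12.0 xax [-0.002 -0.001 -1.   ] F [-2.49 -3.2   1.16] g 0.277 q7 [ 0.9   0.28 -0.75  1.89  0.22  1.06  0.27]
0.03691233810179601 -78.27681524002791
top notch 0.94 0.0641 -32.7
top nozzle0 0.83 0.033 43.8
top nozzle0 0.78 0.0304 147.6
top nozzle0 0.6 0.0373 -83.0
side notch 0.64 0.0714 -25.5
side nozzle0 0.88 0.0366 24.3
side nozzle0 0.76 0.0294 121.6
side nozzle0 0.68 0.042 -89.9
side nozzle0 0.63 0.0576 -114.1
```

View pics/both4.png

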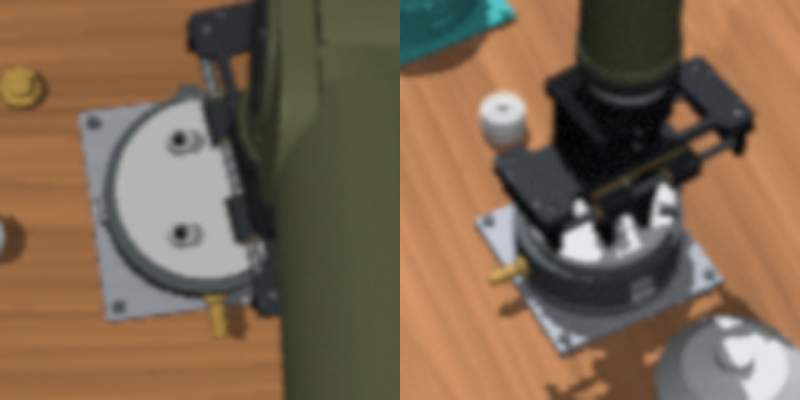

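```bash
python3 -c "
from st import *
for q in ((362.9,213.4),(363.5,242.2)):
    w=world('top',q,.085)[:2]; v=w-[.5025,-.112]; print(w.round(4),np.hypot(*v).round(4),np.degrees(np.arctan2(v[1],v[0])).round(1))"
```

```text
[ 0.5346 -0.0968] 0.0355 25.2
[ 0.4709 -0.0964] 0.0353 153.8
```

```bash
python3 -m crank '[0,2.88,-0.115,-0.08,0,0,24, 0,2.88,-0.115,-0.08,0,0,24, 0,2.88,-0.115,-0.08,0,0,24, 0,2.88,-0.115,-0.08,0,0,24, 0,2.88,-0.115,-0.08,0,0,24]';  python3 -m crank '[0,2.88,-0.115,-0.08,0,0,24, 0,0,0,0,0,0,24, 0,0,0,0,0,0,24, 0,0,0,0,0,0,24, 0,0,0,0,0,0,24]'; python3 -c "
from st import *
show()
s=ctrl.get_state()['position'][:2]-[.5025,-.112]; print(np.hypot(*s),np.degrees(np.arctan2(s[1],s[0])))
crop('side',(357,262),50,'s5.png',8);print(crop('top',(368,232),50,'t5.png',8))
for c in('top','side'):
  for n in('notch','nozzle0'):
    for d in ctrl.mark_of(c,n):
      w=world(c,d['at'],.061 if n=='notch' else .085)[:2]-[.5025,-.112]
      if np.hypot(*w)<.075: print(c,n,round(d['confidence'],2),np.hypot(*w).round(4),np.degrees(np.arctan2(w[1],w[0])).round(1))
cv2.imwrite('pics/both5.png',cv2.resize(np.hstack([cv2.imread('pics/t5.png'),cv2.imread('pics/s5.png')]),(800,400)))"
```

```text
time: 10.52
position: [0.5236, -0.1424, 0.2577]
tool_rot: [0.746, 1.438, -0.747]
ft_force: [-1.5, -3.9, -0.1]
grip_width: 0.277
time: 11.15
position: [0.5259, -0.1398, 0.2579]
tool_rot: [0.686, 1.459, -0.686]
ft_force: [-1.0, -3.2, -0.6]
grip_width: 0.278
t 11.15 pos [ 0.5259 -0.1398  0.2579] yaw 39.6 xax [ 0. -0. -1.] F [-1.03 -3.16 -0.57] g 0.278 q7 [ 0.93  0.33 -0.83  1.86  0.27  1.07  0.69]
0.03635803267726955 -49.83942853573507
(318, 182)
top notch 0.82 0.0575 -2.4
top nozzle0 0.96 0.0268 -174.3
top nozzle0 0.79 0.0344 59.5
top nozzle0 0.71 0.0388 -59.5
side notch 0.84 0.0591 -4.4
side nozzle0 0.68 0.043 -68.1
side nozzle0 0.65 0.0384 43.6
side nozzle0 0.62 0.0251 170.0
```

View pics/both5.png

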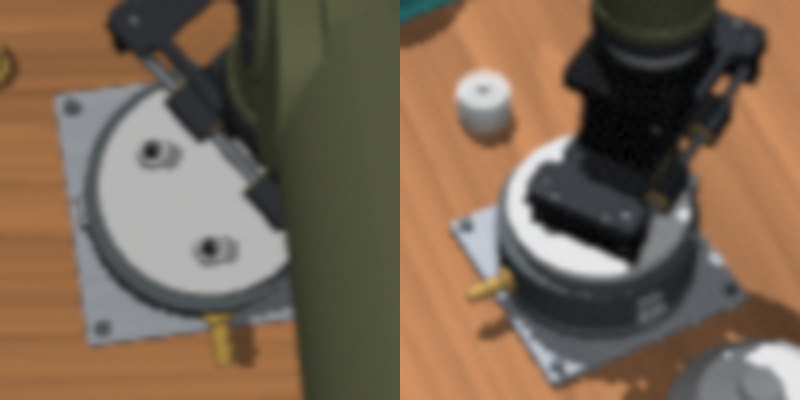

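```bash
python3 -c "
from st import *
def d(a,b):
    v=world('top',a,.085)[:2]-world('top',b,.085)[:2]; print(np.hypot(*v).round(4),np.degrees(np.arctan2(v[1],v[0])).round(1)-30)
d((356,220),(370.5,244)); d((362.9,213.4),(363.5,242.2))"
```

```text
0.0615 -0.5
0.0638 -30.4
```

```bash
python3 -m crank '[0,2.2,-0.06,-0.06,0,0,24, 0,2.2,-0.06,-0.06,0,0,24, 0,0,0,0,0,0,24, 0,0,0,0,0,0,24, 0,0,0,0,0,0,24]'; python3 -c "
from st import *
show()
s=ctrl.get_state()['position'][:2]-[.5025,-.112]; print(np.hypot(*s),np.degrees(np.arctan2(s[1],s[0])))
crop('top',(368,232),50,'t6.png',8)"
```

```text
time: 12.08
position: [0.5291, -0.1368, 0.2577]
tool_rot: [0.594, 1.488, -0.594]
ft_force: [-0.6, -2.6, 0.3]
grip_width: 0.275
t 12.07 pos [ 0.5291 -0.1368  0.2577] yaw 46.5 xax [ 0.  0. -1.] F [-0.61 -2.64  0.32] g 0.275 q7 [ 0.94  0.34 -0.85  1.86  0.29  1.08  0.79]
0.036375253398027 -42.9955971591624
```

View pics/t6.png

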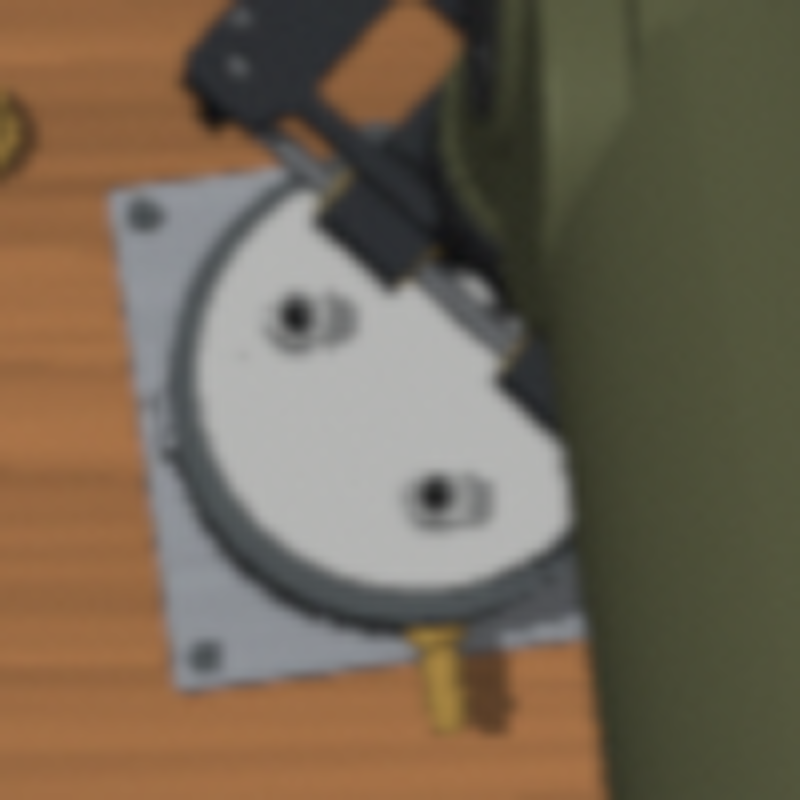

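The nozzle bores are at crop (297,315) and (436,495), with the hose at (440,680).

```bash
python3 -c "
from st import *
o=np.array([318,182])
def d(a,b,z=.085):
    v=world('top',np.array(a)/8+o,z)[:2]-world('top',np.array(b)/8+o,z)[:2]; return np.hypot(*v).round(4),np.degrees(np.arctan2(v[1],v[0])).round(2)
print(d((297,315),(436,495))[1]-30)
print(d((110,190),(180,690),.008)) # left plate edge
a=world('top',np.array((297,315))/8+o,.085)[:2]; b=world('top',np.array((436,495))/8+o,.085)[:2]; c=np.array([.5025,-.112])
for w in(a,b): print(np.hypot(*(w-c)),np.degrees(np.arctan2(*(w-c)[::-1])))
"
```

```text
6.020000000000003
(np.float64(0.1488), np.float64(6.76))
0.03581840367591808 65.8062073986191
0.03585934724663153 -173.72015574702328
```

```bash
python3 -m crank '[0,-1,0,0,0,0,40, 0,0,0,0,0,0,40, 0,0,0,0,0,0,40, -15,0,0,0,0,0,40, -25,0,0,0,0,0,40]'; python3 -m crank '[0,0,-18,0,0,0,0, 0,0,-18,0,0,0,0, 0,0,0,0,0,0,0, 0,0,0,0,0,0,0, 0,0,0,0,0,0,0]';python3 -c "
from st import *
show([.5025,-.112,.251])
crop('side',(357,262),60,'s7.png',5)
crop('top',(368,232),50,'t7.png',8)
cv2.imwrite('pics/both7.png',np.hstack([cv2.resize(cv2.imread('pics/'+n),(400,400)) for n in('t7.png','s7.png')]))"
```

```text
time: 12.75
position: [0.5282, -0.1374, 0.2984]
tool_rot: [0.593, 1.49, -0.593]
ft_force: [0.8, -0.8, 0.3]
grip_width: 0.458
time: 13.38
position: [0.5027, -0.1134, 0.2979]
tool_rot: [0.594, 1.487, -0.594]
ft_force: [-0.1, -0.2, 0.4]
grip_width: 0.027
t 13.38 pos [ 0.5027 -0.1134  0.2979] yaw 46.5 xax [ 0.001  0.    -1.   ] F [-0.08 -0.24  0.39] g 0.027 q7 [ 0.99  0.21 -0.9   1.89  0.18  1.13  0.84]
tool shift mm [46.9  0.9 -1.2]
```

View pics/both7.png

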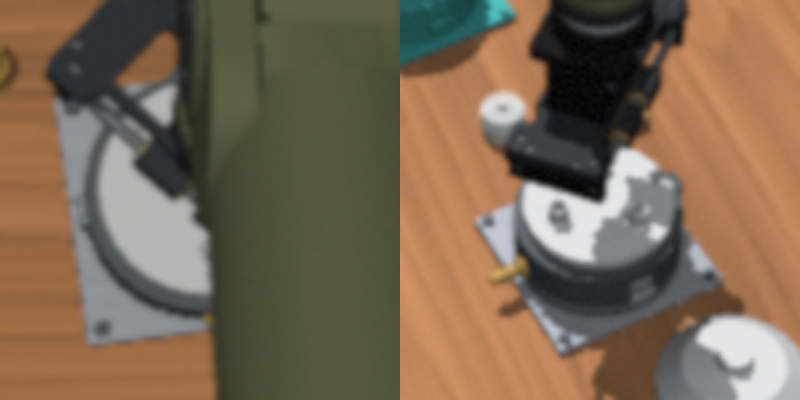

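```bash
python3 -m crank '[20,0.9,-1.2,0,0,0,0, 12,0,0,0,0,0,0, 6,0,0,0,0,0,0, 0,0,0,0,0,0,0, 0,0,0,0,0,0,0]'; python3 -m crank '[2,0,0,0,0,0,0, 2,0,0,0,0,0,0, 1,0,0,0,0,0,0, 1,0,0,0,0,0,0, 0,0,0,0,0,0,0]';python3 -c "
from st import *
show([.5025,-.112,.251])"
```

```text
time: 14.1
position: [0.5023, -0.1113, 0.26]
tool_rot: [0.593, 1.488, -0.593]
ft_force: [0.6, -0.0, -0.1]
grip_width: 0.007
time: 14.72
position: [0.502, -0.1114, 0.2537]
tool_rot: [0.593, 1.488, -0.593]
ft_force: [0.1, 0.6, 0.2]
grip_width: 0.005
t 14.72 pos [ 0.502  -0.1114  0.2537] yaw 46.5 xax [-0. -0. -1.] F [0.08 0.61 0.24] g 0.005 q7 [ 0.96  0.27 -0.88  1.93  0.24  1.04  0.79]
tool shift mm [ 2.7 -0.1  0.8]
```

Tips are at 0.0717 with no contact yet. I'll press in 1 mm rows.

```bash
for i in 1; do python3 -m crank '[1,0,0.5,0,0,0,0, 1,0,0,0,0,0,0, 1,0,0,0,0,0,0, 0,0,0,0,0,0,0, 0,0,0,0,0,0,0]'; done; python3 -m crank '[1,0,0,0,0,0,0, 0.5,0,0,0,0,0,0, 0.5,0,0,0,0,0,0, 0,0,0,0,0,0,0, 0,0,0,0,0,0,0]'
```

```text
time: 15.35
position: [0.5025, -0.1117, 0.2512]
tool_rot: [0.593, 1.488, -0.594]
ft_force: [-1.6, 0.1, 5.3]
grip_width: 0.004
time: 15.98
position: [0.5025, -0.1117, 0.2493]
tool_rot: [0.593, 1.488, -0.594]
ft_force: [-1.4, -0.1, 5.5]
grip_width: 0.006
```

```bash
python3 -m crank '[1,0,0,0,0,0,0, 1,0,0,0,0,0,0, 0,0,0,0,0,0,0, 0,0,0,0,0,0,0, 0,0,0,0,0,0,0]'; python3 -m crank '[1,0,0,0,0,0,0, 1,0,0,0,0,0,0, 0,0,0,0,0,0,0, 0,0,0,0,0,0,0, 0,0,0,0,0,0,0]'
```

```text
time: 16.6
position: [0.5025, -0.1117, 0.2472]
tool_rot: [0.593, 1.488, -0.594]
ft_force: [-2.1, 0.2, 5.9]
grip_width: 0.008
time: 17.23
position: [0.5026, -0.1116, 0.2456]
tool_rot: [0.593, 1.488, -0.594]
ft_force: [-2.4, -0.2, 8.6]
grip_width: 0.006
```

It went past the 1 mm pin stop and is sinking freely, so the notch is over the pin. I'll keep pressing to the seat.

```bash
python3 -m crank '[1,0,0,0,0,0,0, 1,0,0,0,0,0,0, 0,0,0,0,0,0,0, 0,0,0,0,0,0,0, 0,0,0,0,0,0,0]'; python3 -m crank '[1,0,0,0,0,0,0, 0,0,0,0,0,0,0, 0,0,0,0,0,0,0, 0,0,0,0,0,0,0, 0,0,0,0,0,0,0]'
```

```text
time: 17.85
position: [0.5028, -0.1114, 0.2455]
tool_rot: [0.591, 1.489, -0.595]
ft_force: [-9.7, 0.7, 25.1]
grip_width: 0.003
time: 18.48
position: [0.5029, -0.1113, 0.2455]
tool_rot: [0.591, 1.489, -0.596]
ft_force: [-11.8, 2.5, 32.5]
grip_width: 0.006
```

```bash
python3 -m crank '[-4,0,0,0,0,0,0, -10,0,0,0,0,0,0, -40,0,0,0,0,0,0, -50,0,0,0,0,0,0, -50,0,0,0,0,0,0]'; python3 -c "
from st import *
show([.27,-.5,.405])"
```

```text
time: 19.1
position: [0.5021, -0.1116, 0.3971]
tool_rot: [0.593, 1.489, -0.593]
ft_force: [1.6, -1.1, -0.8]
grip_width: 0.006
t 19.1 pos [ 0.5021 -0.1116  0.3971] yaw 46.5 xax [-0.  0. -1.] F [ 1.58 -1.05 -0.77] g 0.006 q7 [ 1.05  0.1  -0.93  1.77  0.08  1.31  0.92]
tool shift mm [  -7.9 -441.6   98.7]
```

```bash
python3 -m crank '[0,-44,10,0,0,0,0, 0,-44,10,0,0,0,0, 0,-44,10,0,0,0,0, 0,-44,10,0,0,0,0, 0,-44,10,0,0,0,0]'; python3 -m crank '[0,-44,10,0,0,0,0, 0,-30,7,0,0,0,0, 0,0,0,0,0,0,0, 0,0,0,0,0,0,0, 0,0,0,0,0,0,0]'
python3 - <<'E'
from st import *
show()
print(crop('side',(357,268),50,'s9.png',8),crop('top',(368,232),50,'t9.png',8))
cv2.imwrite('pics/both9.png',np.hstack([cv2.resize(cv2.imread('pics/'+n),(400,400)) for n in('t9.png','s9.png')]))
for n in('inlet_hat','cassette','thumb_nut','amber_bottle','white_bottle','sample_cup','screwdriver'):
    print(n,[ (np.round(world('top',d['at'],0)[:2],3).tolist(),round(d['confidence'],2)) for d in ctrl.mark_of('top',n)[:2]])
a,b=cv2.imread('pics/top0.png'),ctrl.get_image('top')[:,:,::-1]
cv2.imwrite('pics/topend.png',b)
E
```

```text
time: 19.73
position: [0.3864, -0.3068, 0.3959]
tool_rot: [0.593, 1.488, -0.594]
ft_force: [1.2, 0.5, -0.4]
grip_width: 0.007
time: 20.35
position: [0.3497, -0.3698, 0.3959]
tool_rot: [0.591, 1.488, -0.591]
ft_force: [0.1, 0.3, 0.3]
grip_width: 0.005
t 20.35 pos [ 0.3497 -0.3698  0.3959] yaw 46.7 xax [ 0.  0. -1.] F [0.07 0.27 0.3 ] g 0.005 q7 [ 1.39  0.06 -0.65  1.79  0.04  1.31  1.55]
(307, 218) (318, 182)
inlet_hat [([0.557, -0.268], 0.55)]
cassette [([0.478, 0.049], 0.67), ([0.577, -0.118], 0.28)]
thumb_nut [([0.589, 0.01], 0.61)]
amber_bottle [([0.431, 0.43], 0.89), ([0.578, -0.118], 0.6)]
white_bottle [([0.575, -0.411], 0.67), ([0.408, -0.463], 0.62)]
sample_cup [([0.65, 0.331], 0.57)]
screwdriver [([0.576, -0.411], 0.65), ([0.525, -0.079], 0.31)]
```

View pics/both9.png

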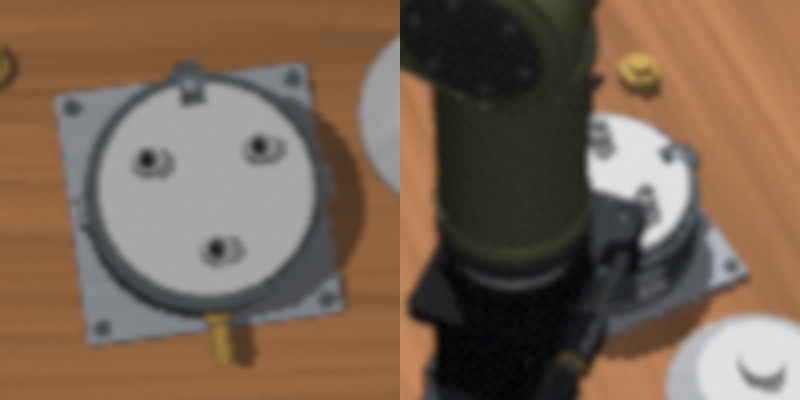

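View pics/topend.png

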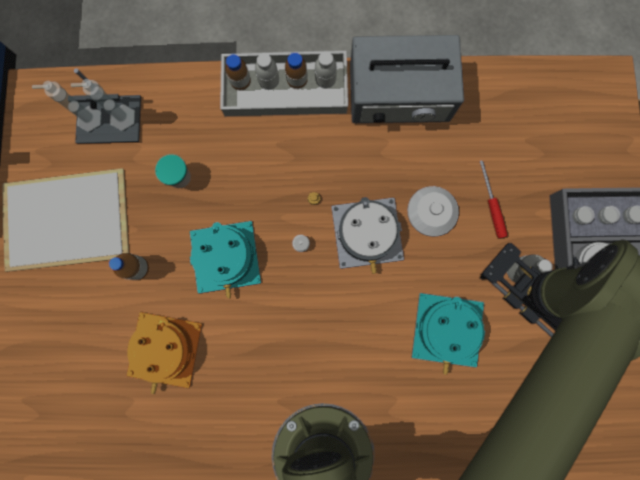

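Top crop: the pin sits in the notch at (190,90), in line with the ear at (188,70), and the bystanders are where they were. I'll move the arm clear for a side check of the height.

```bash
python3 -m crank '[0,-44,15,0,0,0,0, 0,-44,15,0,0,0,0, 0,-44,15,0,0,0,0, 0,-44,15,0,0,0,0, 0,0,0,0,0,0,0]'; python3 -m crank '[0,0,0,0,0,0,0, 0,0,0,0,0,0,0, 0,0,0,0,0,0,0, 0,0,0,0,0,0,0, 0,0,0,0,0,0,0]'
python3 - <<'E'
from st import *
show()
crop('side',(357,268),50,'s10.png',8)
for z in (.063,.069):
    cs=[plate(c,ztop=z)[0] for c in('top','side')]; print(z,[c.round(4) for c in cs])
E
```

```text
time: 21.48
position: [0.2675, -0.5437, 0.3947]
tool_rot: [0.599, 1.488, -0.599]
ft_force: [0.7, -0.3, -0.5]
grip_width: 0.008
time: 22.1
position: [0.2713, -0.5399, 0.3959]
tool_rot: [0.593, 1.488, -0.593]
ft_force: [-0.7, 0.6, -0.1]
grip_width: 0.002
t 22.1 pos [ 0.2713 -0.5399  0.3959] yaw 46.5 xax [-0. -0. -1.] F [-0.73  0.61 -0.09] g 0.002 q7 [ 1.5   0.27 -0.53  1.57  0.14  1.34  1.77]
0.063 [array([ 0.5037, -0.1113,  0.0577]), array([ 0.5101, -0.1111,  0.0568])]
0.069 [array([ 0.5028, -0.1107,  0.0574]), array([ 0.5082, -0.1155,  0.0565])]
```

View pics/s10.png

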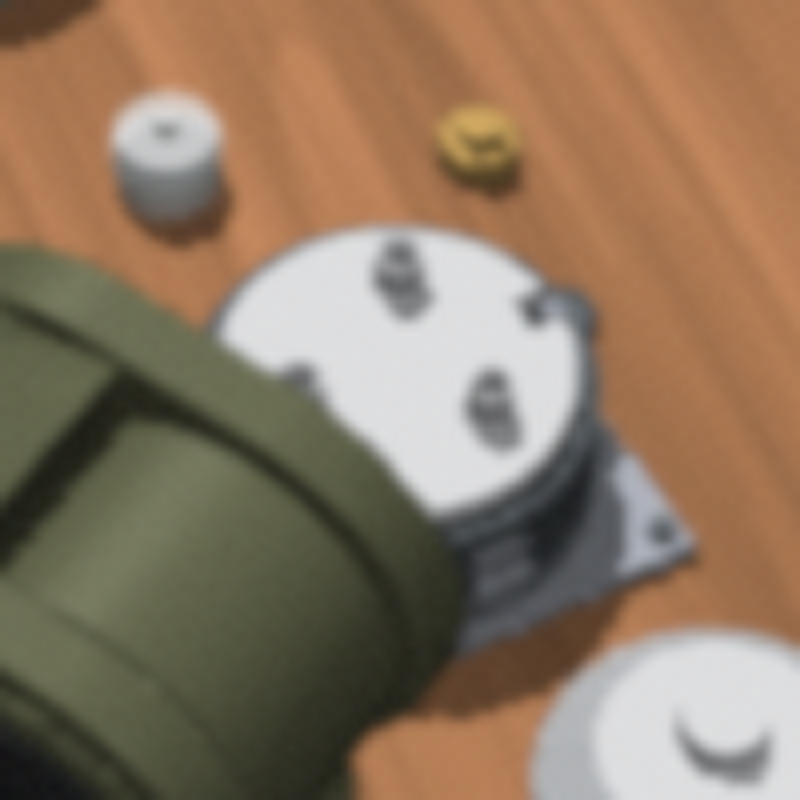

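In the side view the flange lies on the base with the pin in the notch at (540,305). The y positions from the two cameras agree for a flange top at 0.063 m (−0.1113 and −0.1111), but not at 0.069 m. I'm handing the job in.

```bash
python3 -c "
from bench import ctrl
print(ctrl.close_job())"
```

```text
the job is handed in; nothing more can be done
None
```

The jet plate is seated: I turned it until the notch was over the pin, pressed it home, and handed the job in just after 22 s on the robot's clock. No verdict came back.

I straddled nozzle2 with the fingertips and pushed the plate about 141° anticlockwise. Then I pressed at the centre with the fingers closed.

**Checks that passed**
- **Alignment:** before the press, the notch measured 6.0° against 6.6° for the pin. After it, both cameras show the pin in the notch.
- **Seating:** the plate sank about 6 mm at 5–9 N, well past the 1 mm it sinks off the notch. It then stopped hard, with the press force reaching about 33 N.
- **Height:** the two cameras' y positions agree only if the flange top is at its seated height (0.063 m).
- **Surroundings:** the listed things look unmoved in the last top picture, and the robot was clear of everything.

**Checks that were weak or disagreed**
- **Plate centre:** the arm hid part of the plate in the last side picture, so that fit is off by about 6 mm in x from the top camera's. I put that down to the hidden part. The top-camera fit is within 1.5 mm of the axis.
- **Bystanders:** the detector gave an extra wrong match for some things and misplaced the screwdriver and the white bottle. I judged both from the picture, where the gripper partly hid the bottle.

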